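# Park the bayonet dust cap of a test socket on its dock

## Robot

A 7-joint arm with a two-finger parallel gripper is mounted at the origin on a cart in front of the work surface, level with it; the furniture and walls round the work are solid. World frame = base frame: x ahead of the robot, y to its left, z up, the work surface at z = 0. Lengths are in m, angles in rad, forces in N, time in s.
With the tool pointing down it reaches from about 0.4 to 0.875 m from the base axis. Payload 19.3 kg.
Tool frame: the origin (TCP) lies at the very end of the fingers, on their centre line; the grasp point (between the pads) lies 19 mm behind it; z points along the fingers, y is the line along which they close (so a half turn about z gives the same grasp; the last joint's range is limited). The gripper opens to 85 mm and grips with 20 to 120 N. Pads are 22 mm wide; open, the fingers measure 114 mm over their backs; the gripper's body (76 mm by 85 mm) begins 54 mm behind the grasp point. The pads swing forward as they close: fully open they stand 13 mm farther back than shut.
Start: joints at [-1.309, 0.521, -0.036, 1.599, 0.021, 1.021, -0.113], TCP at [0.204, 0.591, 0.231] pointing down, gripper open.
Joint ranges: [-2.91, 2.91], [-0.3, 2.13], [-1.5, 1.42], [0.17, 2.43], [-1.26, 4.41], [0.16, 1.93], [-2.52, 2.52]. Speed limits (rad/s): [1.89, 1.89, 2.39, 2.39, 3.01, 3.01, 3.01].

## Interface

Orientations are given as [roll, pitch, yaw] about the fixed x, y, z axes, in that order (R = Rz(yaw) Ry(pitch) Rx(roll)).
In Python, from workcell import bot gives the robot as it stands.
- The arm moves only by the shell command python3 -m crank 'ROWS' [FORCE]. ROWS is a JSON object of lists of equal length, an entry for each row: "travel": the shift along the world's x, y, z in cm, a list of three; "turn": the turn, a rotation vector about the world's x, y, z in degrees, a list of three; "gripper": the closure, from 0 (fully open) to 1 (shut). A call has exactly 5 rows; each row is the pose to reach, as a shift and turn from the pose commanded when the call began; what a row does not reach only later rows make up. A row lasts 1/10 s, in which the tool goes at most 50 mm and 8.59 degrees, less where a joint would pass 70% of its speed; a pose out of reach is approached as far as the arm can. A call with a gripper value outside its range is refused whole. The fingers move at their own pace and stop on an object; FORCE is the grip in N (left out, the last holds). Time passes only in rows, so rows that repeat a pose let the fingers close, or fill a call up. It gives the time, the measured TCP pose, the force, the opening and the grip force at its end, in the units of the state.
- bot.observe(): the state, without advancing time (a new reading comes with each control period).
- bot.grab_frame(name): name is "side" or "top" or "wrist"; returns a dict with "pixels" (480x640x3 uint8, red, green, blue), "fx", "fy", "cx", "cy" (pixels), "extrinsics" (4x4, takes a point from world to camera coordinates). Camera axes: x right, y down, z forward; pixel columns grow to the right and rows downward; lengths in m; the calibration is good to about 2 mm. The wrist camera is an equidistant fisheye: a pixel r from the principal point sees the ray r / f radians off the axis. A picture is of the moment at which its call begins. There is no depth.
- bot.job_done(): hands the job in; it is judged then, once.
The state is a dict: "clock": time; "qpos": joint angles; "qd": joint speeds; "joint_efforts": joint torques, N m; "position": TCP position; "tool_rot": TCP orientation; "force": force on the tool from outside, world axes, zero at the start; "moment": the same for the moment, N m; "grip_width": finger opening in m; "finger_force": force on a finger pad.
Only numpy, scipy, OpenCV 4.12 (cv2) and the standard library are available. Lean on these libraries where they do the work, as an engineer would, in place of code of your own. Each camera call takes 0.05 s, during which the arm holds its last target. There are 200 camera calls.

## Task

Take the red bayonet dust cap off the socket of the grey test box and park it, open side down, on the parking dock: turn it anticlockwise until it springs up free (push on its ears, the knob on top only swivels), lift it off, set it over the dock so that its lugs drop through the gaps, and turn it clockwise until it stops, locked. Keep the cap upright and leave the small tools round about where they are.

Things in the scene. Friction and masses are not known exactly. Their poses are not given: they have to be found in the camera images.
- cap: Red anodised round dust cap, 74 mm in diameter, 31 mm high, open side down, 0.18 kg; origin at the centre of its lower rim, z up. Locked on the socket at the start, its rim 13 mm above socket. Inside the rim four lugs, 10 mm wide and 5 mm high, stand inward to 28.5 mm from the axis, at +x, +y, -x and -y. An ear sticks out along +x and another along -x.
- ear (a point): Middle of the +x ear, 51 mm from the cap's axis and 10 mm above its rim; axes as the cap's. Both ears are alike: blocks 12 mm wide (y), from 37 to 61 mm from the axis and from 1 to 19 mm above the rim, made to be pushed sideways, low down, with the shut fingers. Beside them there is free air down to the flange (2 mm under the locked cap's rim). Once free, a hard push high up tips the cap.
- knob (a point): Middle of the head of the grey metal knob on the centre of the cap's flat top, 44 mm above the cap's rim: a round head 22 mm in diameter, 14 mm high, 6 mm clear of the top. It is a swivel that slips at about 0.003 N m: it cannot turn a cap that rubs on anything, but when carried gently in the air the cap keeps its heading in the hand.
- socket (a point): Centre of the foot of the round socket, on the top of the test box 50 mm above the bench; z up. Box: fixed, grey, 130 mm (x) by 160 mm (y), its middle 25 mm to -y of this point, 8 mm high test jacks along its -y side. Socket: flange 82 mm in diameter and 11 mm high, core and lips like the dock's; how its lips are clocked and how tight the cap was turned differ and are hidden by the cap.
- spring (a point): Point on the socket's axis 36 mm above its foot, at the top of the core. A spring plate presses the locked cap up against the lips with about 12 N: it takes 1 to 5 N at an ear to turn. After 20 to 60 degrees anticlockwise (from above) the lugs reach the gaps: the cap springs up 4 mm and soon meets a hard stop (felt at 4 N or more). It then stands loose on the plate and lifts off.
- dock: Parking dock, fixed: dark square plate 100 x 100 x 8 mm with a bright round stub (black core); origin at the centre of its underside, z up. Heights above the bench: flange, 82 mm in diameter, to 19 mm; core, 54 mm in diameter, to 44 mm, its top 4 mm chamfered to 46 mm; four lips from 26 to 30 mm, out to 32 mm from the axis. The cap's rim is at 30 mm with the lugs on the lips, at 19 mm when home.
- gap (a point): One of the dock's four gaps between the lips, 30 mm from its axis at 52 degrees (anticlockwise from above) from its +x; the others follow every 90 degrees. A lug passes with 7 degrees to spare each side. Once home, the cap turns 45 to 60 degrees clockwise, its lugs under the lips, to a hard stop where the ears point along the dock's x or y. No spring: it turns at under 1 N; 4 N is the stop.
- loupe: Black eye loupe, 39 mm in diameter, 30 mm high; a bystander, origin at the centre of its underside.
- nozzle: Metal hot-air nozzle standing on the bench, 26 mm in diameter, 45 mm high; a bystander, origin at the centre of its underside.
- caliper: Digital caliper lying at the left edge, 220 mm long, 15 mm high; a bystander.
- driver_red: Small red-handled screwdriver lying at the back, 176 mm long; a bystander.
There are look-alikes about, which are no part of the job. Of the things that look like the cap, the smaller one is meant.

How it is judged:
By the outcome, as a careful person would: the job done as asked, in the order asked, and still so for the second after the job is handed in, with the robot touching nothing.
It also fails if it takes over 61 s, if anything falls off the work surface, if the arm or the gripper's body presses on something with over 40 N, if the wrist force passes 120 N, or if a joint passes its speed limit or range.

## Working session

There is one attempt and no reset: what is moved stays moved. The work goes in short steps, Python scripts to look and compute and a shell command to move; the robot and the scene stay as the last step left them, time stands still between calls to the robot, and variables do not carry over. Pictures are saved under pics/ and viewed, at most 11 in all, crops included, and the job is handed in when it is done.

```bash
mkdir -p pics; ls; cat > h.py <<'E'
import numpy as np, cv2, json
from workcell import bot
def grab(n,save=None):
    f=bot.grab_frame(n); im=cv2.cvtColor(np.asarray(f["pixels"],np.uint8),cv2.COLOR_RGB2BGR)
    if save: cv2.imwrite(f"pics/{save}.png",im)
    return f,im
def ray(f,u,v,fish=False):
    E=np.array(f["extrinsics"]);R=E[:3,:3];c=-R.T@E[:3,3]
    x=(u-f["cx"])/f["fx"];y=(v-f["cy"])/f["fy"]
    if fish:
        r=np.hypot(x,y); d=np.array([x/r*np.sin(r),y/r*np.sin(r),np.cos(r)]) if r>1e-9 else np.array([0,0,1.])
    else: d=np.array([x,y,1.])
    return c,R.T@d
def onplane(f,u,v,z,fish=False):
    c,d=ray(f,u,v,fish); return c+d*(z-c[2])/d[2]
def proj(f,p):
    E=np.array(f["extrinsics"]);q=E[:3,:3]@np.array(p)+E[:3,3]
    return f["cx"]+f["fx"]*q[0]/q[2],f["cy"]+f["fy"]*q[1]/q[2]
E
python3 - <<'E'
from h import *
s=bot.observe();print(s)
for n in("top","side"):
    f,im=grab(n,n+"0"); E=np.array(f["extrinsics"]);print(n,f["fx"],-E[:3,:3].T@E[:3,3],E[:3,:3].round(3).tolist())
E
```

```text
pics
{'clock': 0.0, 'qpos': array([-1.30917939,  0.52202886, -0.03634614,  1.59999438,  0.02121092,
        1.02108669, -0.11279249]), 'qd': array([-2.90626304e-04, -8.28109948e-04,  4.63116525e-04, -4.84721899e-05,
        1.58922842e-03, -1.19660376e-03,  1.39562289e-03]), 'joint_efforts': array([-6.38615184e-04, -9.27099609e+01,  1.98000938e+00, -3.69926155e+01,
        1.79554633e-02,  8.09243415e-03,  1.14286436e-05]), 'position': array([0.20352007, 0.5905859 , 0.23072115]), 'tool_rot': array([-3.14046359e+00,  8.00834139e-05,  2.80979501e+00]), 'force': array([ 0.03474582,  0.20276598, -1.15788295]), 'moment': array([ 0.00992825, -0.03652643,  0.01973188]), 'finger_force': 0.0, 'grip_width': 0.08564952249100859}
top 521.020984564771 [0.47290189 0.07699797 0.98120567] [[-0.002, -0.999, -0.034], [-0.997, 0.005, -0.081], [0.082, 0.033, -0.996]]
side 485.0787305529886 [0.32369493 0.77023648 0.56441956] [[-0.954, -0.299, 0.003], [-0.17, 0.533, -0.829], [0.247, -0.792, -0.559]]
```

View pics/top0.png

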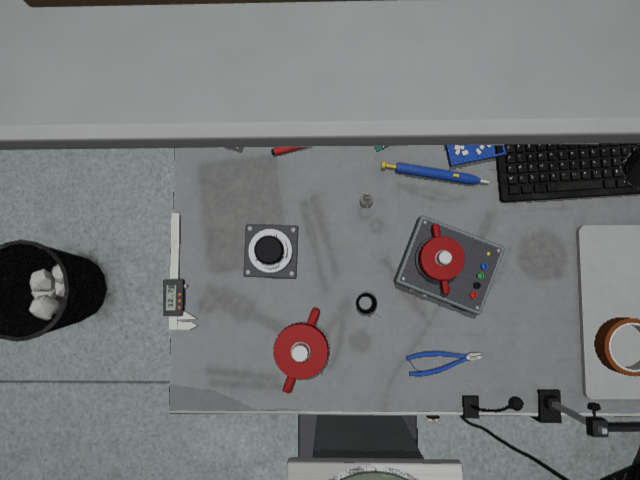

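View pics/side0.png

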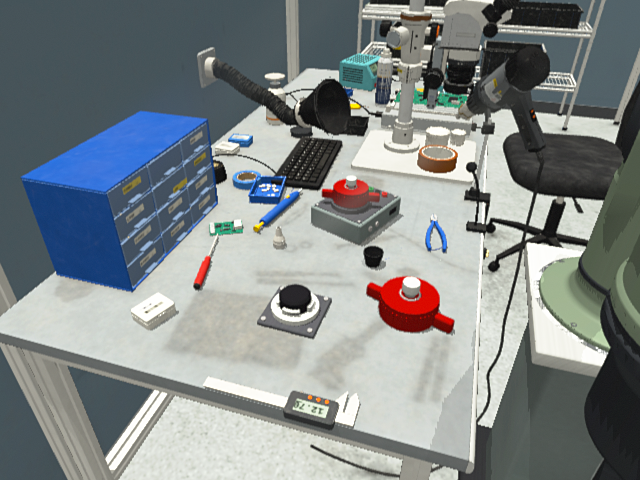

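The red look-alikes are the cap at about (442,258) in the top view, sitting on the grey box with its coloured jacks, and a bigger one at about (301,352) standing on the bench. The smaller one on the box fits the description. The dock is at (270,250), the loupe at (366,303) and the nozzle at (366,201). I'll measure and confirm with a crop.

```bash
cat > m.py <<'E'
from h import *
def redmask(im):
    b,g,r=[im[...,i].astype(int) for i in range(3)]
    return ((r>90)&(r-g>60)&(r-b>60)).astype(np.uint8)
def comps(m,amin=300):
    n,l,s,c=cv2.connectedComponentsWithStats(m); return [(s[i],c[i],l==i) for i in range(1,n) if s[i][4]>amin]
E
python3 - <<'E'
from m import *
f,im=grab("top"); g,sm=grab("side")
for n,i in(("top",im),("side",sm)):
    for s,c,m in comps(redmask(i)): print(n,s.tolist(),c.round(1))
a=cv2.resize(im[205:325,385:515],None,fx=3.05,fy=3.05,interpolation=2);b=cv2.resize(im[205:325,205:335],None,fx=3.05,fy=3.05,interpolation=2)
c=cv2.resize(sm[165:255,300:410],None,fx=2.4,fy=2.4,interpolation=2);d=cv2.resize(sm[270:360,245:355],None,fx=2.4,fy=2.4,interpolation=2)
o=np.zeros((600,800,3),np.uint8);o[:a.shape[0],:a.shape[1]]=a;o[:b.shape[0],400:400+b.shape[1]]=b;o[370:370+c.shape[0],:c.shape[1]]=c;o[370:370+d.shape[0],400:400+d.shape[1]]=d
cv2.imwrite("pics/crop1.png",o)
# cap: knob bright blob, red disc
def px(f,m): return None
gray=cv2.cvtColor(im,cv2.COLOR_BGR2GRAY)
def blob(gr,x0,y0,x1,y1,fn,lab,f,z):
    m=np.zeros(gr.shape,np.uint8);m[y0:y1,x0:x1]=fn(gr[y0:y1,x0:x1])
    for s,c,mm in comps(m,30): print(lab,s.tolist(),c.round(1),onplane(f,*c,z).round(4))
blob(gray,425,240,465,275,lambda a:a>190,"knob top",f,.114)
blob(gray,250,230,292,270,lambda a:a<40,"dock core top",f,.046)
gs=cv2.cvtColor(sm,cv2.COLOR_BGR2GRAY)
blob(gs,330,165,375,200,lambda a:a>190,"knob side",g,.107)
blob(gs,270,280,325,310,lambda a:a<40,"core side",g,.044)
E
```

```text
top [421, 224, 44, 56, 1341] [441.7 256.2]
top [274, 308, 54, 85, 2224] [300.4 350.9]
side [322, 179, 47, 25, 560] [344.8 189.9]
side [367, 276, 87, 57, 2740] [409.1 306.3]
dock core top [255, 236, 28, 28, 424] [268.2 249.7] [0.5353 0.1901 0.046 ]
knob side [330, 165, 45, 24, 460] [345.  173.6] [ 0.5373 -0.1378  0.107 ]
knob side [352, 165, 23, 4, 58] [365.3 165.9] [ 0.5044 -0.1879  0.107 ]
core side [280, 285, 31, 25, 372] [295.3 298.9] [0.5301 0.2058 0.044 ]
```

View pics/crop1.png

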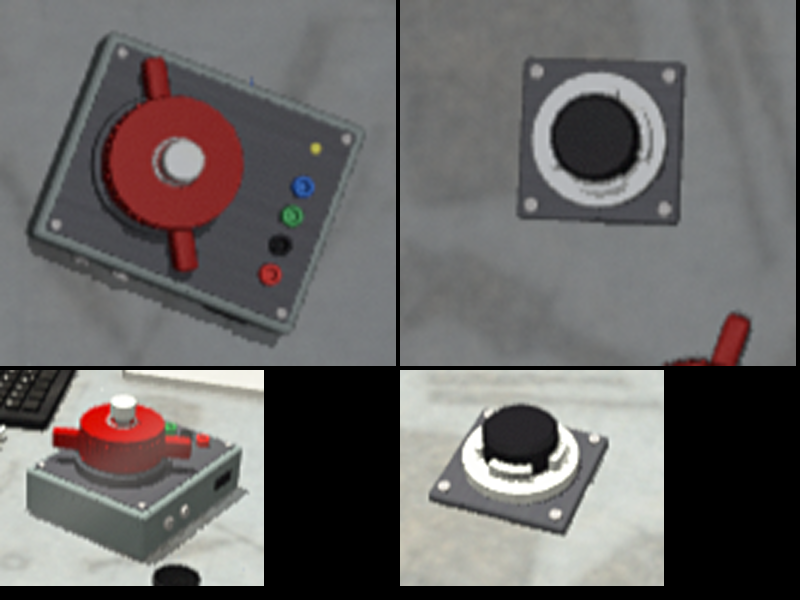

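The crop confirms it: the small red cap with the grey knob sits locked on the box, its ears at (436,231) and (445,287) in the top view. The dock plate's four screws and its black core are clear. Next I'll take refined numbers from the top view.

```bash
python3 - <<'E'
from m import *
f,im=grab("top"); g,sm=grab("side")
gray=cv2.cvtColor(im,cv2.COLOR_BGR2GRAY)
hsv=cv2.cvtColor(im,cv2.COLOR_BGR2HSV)
m=((hsv[...,1]<50)&(gray>165)).astype(np.uint8); z=np.zeros_like(m); z[245:270,432:458]=m[245:270,432:458]
for s,c,mm in comps(z,20): print("knob",s,c,onplane(f,*c,.114).round(4))
def C(u,v,x0,y0): return u/3.05+x0,v/3.05+y0
e=[onplane(f,*C(*p,385,205),.082) for p in((155,64),(185,268))];print("ear tips",np.round(e,4),"mid",np.mean(e,0).round(4),np.linalg.norm(e[0]-e[1]),np.degrees(np.arctan2(*(e[0]-e[1])[[1,0]])))
sc=[]
for p in((137,72),(269,76),(264,209),(130,205)):
    u,v=C(*p,205,205);x,y=int(u)-4,int(v)-4
    w=gray[y:y+9,x:x+9].astype(float);w=np.clip(w-w.min()-40,0,None);yy,xx=np.mgrid[y:y+9,x:x+9]
    sc.append(onplane(f,(w*xx).sum()/w.sum(),(w*yy).sum()/w.sum(),.008))
sc=np.array(sc);print("screws",sc.round(4).tolist(),"centre",sc.mean(0).round(4))
for i in range(4):
    d=sc[(i+1)%4]-sc[i];print(np.linalg.norm(d).round(4),np.degrees(np.arctan2(d[1],d[0])).round(1))
# box corners at z=.05
for p in((113,36),(362,133),(290,328),(36,232)): print("box",onplane(f,*C(*p,385,205),.05).round(4))
# side knob rays and top ray cross
gs=cv2.cvtColor(sm,cv2.COLOR_BGR2GRAY);hs=cv2.cvtColor(sm,cv2.COLOR_BGR2HSV)
print(proj(g,[.53,-.14,.107]))
def cross(p,q):
    c1,d1=ray(f,*p);c2,d2=ray(g,*q);A=np.stack([d1,-d2],1);t=np.linalg.lstsq(A,c2-c1,rcond=None)[0]
    a,b=c1+t[0]*d1,c2+t[1]*d2;return (a+b)/2,np.linalg.norm(a-b)
# side knob top centre approx in crop (123,402)
print("knob x",cross((445,257.5),(300+123/2.4,165+(402-370)/2.4)))
E
```

```text
knob [439 251  13  12 111] [444.96396396 256.98198198] [ 0.5176 -0.1113  0.114 ]
ear tips [[ 0.5727 -0.1038  0.082 ]
 [ 0.458  -0.1181  0.082 ]] mid [ 0.5154 -0.1109  0.082 ] 0.11561964162497995 7.084616231569802
screws [[0.5794, 0.2305, 0.008], [0.5762, 0.1486, 0.008], [0.4941, 0.1513, 0.008], [0.4967, 0.2337, 0.008]] centre [0.5366 0.191  0.008 ]
0.082 -92.2
0.0822 178.1
0.0824 88.2
0.0827 -2.2
box [ 0.5929 -0.0861  0.05  ]
box [ 0.5353 -0.2287  0.05  ]
box [ 0.423  -0.1842  0.05  ]
box [ 0.4784 -0.0395  0.05  ]
(np.float64(348.5832711599556), np.float64(173.63431864883967))
knob x (array([ 0.51717708, -0.11183619,  0.11141674]), np.float64(0.0006796670505658985))
```

Cross-checks agree. The cap axis is about (0.517, -0.1115), and the box corners give the socket at (0.5167, -0.1114). The knob-top ray gives z of about 0.111 against the 0.114 expected. The ears point at about 7.5°. The dock is at (0.5366, 0.191) with yaw of about -2°, screw spacing square at 82 mm. Now I'll move to the clockwise side of the far ear with the fingers shut.

```bash
python3 -m crank '{"travel":[[1.8,-3.6,0],[3.6,-7.2,0],[5.4,-10.8,0],[7.2,-14.4,0],[9,-18,0]],"turn":[[0,0,-8],[0,0,-16],[0,0,-24],[0,0,-32],[0,0,-40]],"gripper":[1,1,1,1,1]}' 40
python3 -m crank '{"travel":[[1.8,-3.6,0],[3.6,-7.2,0],[5.4,-10.8,0],[7.2,-14.4,0],[9,-18,0]],"turn":[[0,0,-8],[0,0,-16],[0,0,-24],[0,0,-32],[0,0,-40]],"gripper":[1,1,1,1,1]}'
python3 -m crank '{"travel":[[1.8,-3.6,0],[3.6,-7.2,0],[5.4,-10.8,0],[7.2,-14.4,0],[9,-18,0]],"turn":[[0,0,-8],[0,0,-16],[0,0,-24],[0,0,-32],[0,0,-40]],"gripper":[1,1,1,1,1]}'
```

```text
clock: 0.8
position: [0.2941, 0.4094, 0.2314]
tool_rot: [3.141, -0.0, 2.106]
force: [0.4, 1.3, 0.4]
grip_width: 0.0124
finger_force: 0.0
clock: 1.3
position: [0.3841, 0.2295, 0.2315]
tool_rot: [3.141, -0.001, 1.408]
force: [1.2, 0.2, -0.4]
grip_width: -0.0002
finger_force: 0.0
clock: 1.8
position: [0.4741, 0.0494, 0.2315]
tool_rot: [3.142, -0.001, 0.71]
force: [0.5, 0.2, -0.6]
grip_width: -0.0
finger_force: 0.0
```

```bash
python3 -m crank '{"travel":[[2,-3.7,0],[4,-7.4,-1],[6,-11,-3],[8,-14.6,-5],[9.7,-18.2,-7]],"turn":[[0,0,-7],[0,0,-14],[0,0,-21],[0,0,-28],[0,0,-33.2]],"gripper":[1,1,1,1,1]}'
python3 - <<'E'
from m import *
f,im=grab("wrist"); g,sm=grab("top")
cv2.imwrite("pics/w1.png",np.vstack([np.hstack([cv2.resize(im,(400,300)),cv2.resize(sm[180:330,360:560],(400,300))])]))
E=np.array(f["extrinsics"]);print(f["fx"],f["cx"],f["cy"],-E[:3,:3].T@E[:3,3],E[:3,:3].round(2).tolist(),bot.observe()["position"])
E
```

```text
clock: 2.3
position: [0.5715, -0.1325, 0.1603]
tool_rot: [-3.142, -0.0, 0.132]
force: [0.2, 0.2, 0.4]
grip_width: 0.0
finger_force: 0.0
371.64829954431775 322.2110964020533 239.59393692194402 [ 0.64416242 -0.12152765  0.30273179] [[0.13, -0.99, -0.0], [-0.95, -0.13, 0.28], [-0.28, -0.04, -0.96]] [ 0.57030845 -0.1359809   0.15881061]
```

View pics/w1.png

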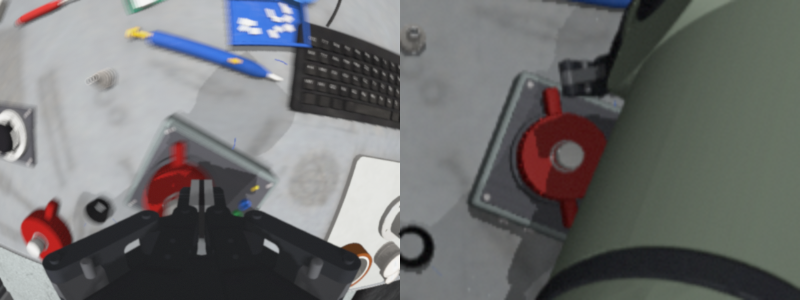

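The wrist view shows the shut fingertips at about (200,190), just on the -y side of the far red ear at (178,155), with clear air below. Descending to low on the ear.

```bash
python3 -m crank '{"travel":[[0,0,-2],[0,0,-4],[0,0,-6],[0,0,-8],[0,0,-9.3]],"turn":[[0,0,0],[0,0,0],[0,0,0],[0,0,0],[0,0,0]],"gripper":[1,1,1,1,1]}'
python3 -m crank '{"travel":[[0,0.2,0],[-0.05,0.4,0],[-0.1,0.6,0],[-0.1,0.8,0],[-0.1,1.0,0]],"turn":[[0,0,0],[0,0,0],[0,0,0],[0,0,0],[0,0,0]],"gripper":[1,1,1,1,1]}'
```

```text
clock: 2.9
position: [0.5702, -0.1305, 0.0672]
tool_rot: [-3.141, 0.001, 0.137]
force: [-0.2, -0.2, -0.1]
grip_width: 0.0001
finger_force: 0.0
clock: 3.4
position: [0.5699, -0.1212, 0.0689]
tool_rot: [3.141, -0.001, 0.136]
force: [1.3, -2.1, 0.7]
grip_width: 0.0003
finger_force: 1.2
```

```bash
python3 -m crank '{"travel":[[0.05,0.3,0],[0.08,0.6,0],[0.09,0.9,0],[0.09,1.2,0],[0.08,1.4,0]],"turn":[[0,0,3],[0,0,6],[0,0,9],[0,0,12],[0,0,15]],"gripper":[1,1,1,1,1]}'
```

```text
clock: 3.9
position: [0.5707, -0.1072, 0.0687]
tool_rot: [3.141, -0.001, 0.4]
force: [1.1, -3.5, 1.8]
grip_width: -0.0001
finger_force: 1.6
```

```bash
python3 -m crank '{"travel":[[-0.02,0.28,0],[-0.06,0.56,0],[-0.12,0.84,0],[-0.2,1.1,0],[-0.29,1.38,0]],"turn":[[0,0,3],[0,0,6],[0,0,9],[0,0,12],[0,0,15]],"gripper":[1,1,1,1,1]}'
python3 - <<'E'
from m import *
f,im=grab("side"); cv2.imwrite("pics/s2.png",cv2.resize(im[130:260,270:430],None,fx=4,fy=4))
for s,c,m in comps(redmask(im)): print(s,c)
print(bot.observe()["force"])
E
```

```text
clock: 4.4
position: [0.5676, -0.0929, 0.0686]
tool_rot: [3.142, -0.0, 0.662]
force: [0.3, 0.0, 0.5]
grip_width: -0.0
finger_force: 0.1
[324 178  44  25 391] [343.03580563 189.88746803]
[ 367  276   87   57 2775] [409.28036036 306.42738739]
[0.2330059  0.71234393 0.38573197]
```

View pics/s2.png

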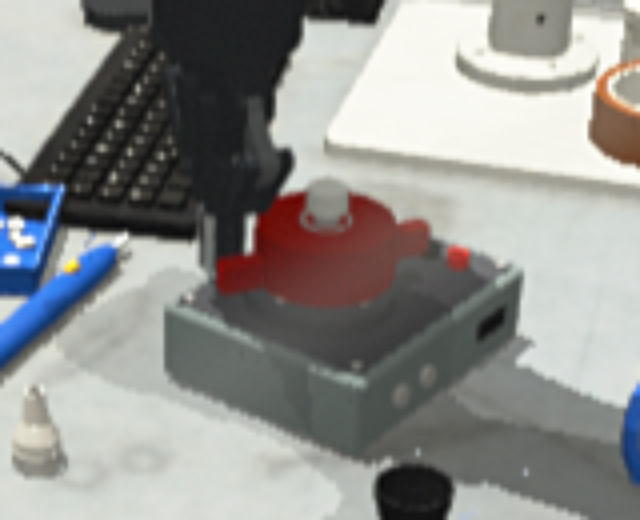

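```bash
python3 -m crank '{"travel":[[-0.08,0.27,0],[-0.18,0.52,0],[-0.3,0.77,0],[-0.3,0.77,0],[-0.3,0.77,0]],"turn":[[0,0,3],[0,0,6],[0,0,9],[0,0,9],[0,0,9]],"gripper":[1,1,1,1,1]}'
python3 - <<'E'
from m import *
f,im=grab("side"); a=cv2.imread("pics/side0.png")
t=a[174:188,343:360]; r=cv2.matchTemplate(cv2.resize(im[160:200,330:375],None,fx=8,fy=8,interpolation=2),cv2.resize(t,None,fx=8,fy=8,interpolation=2),cv2.TM_CCOEFF_NORMED)
_,v,_,p=cv2.minMaxLoc(r);print("shift px",v,330+p[0]/8-343,160+p[1]/8-174)
c=np.array([.517,-.1115,.11]);print("per 4mm",np.subtract(proj(f,c+[0,0,.004]),proj(f,c)))
print(bot.observe()["force"])
E
```

```text
clock: 4.95
position: [0.5667, -0.0876, 0.0694]
tool_rot: [3.136, -0.002, 0.814]
force: [10.0, -11.2, 0.2]
grip_width: -0.0001
finger_force: 7.2
shift px 0.7153339385986328 1.25 -2.0
per 4mm [ 0.09134272 -1.74961006]
[ 10.0356037  -11.078745     1.42315811]
```

The cap has sprung up: its knob rose 2.0 px against 1.75 px expected for 4 mm. The hard stop was felt at 15 N. Backing off, rising and opening over the knob.

```bash
python3 -m crank '{"travel":[[0.5,-0.5,0],[1.2,-1.2,0],[1.2,-1.2,2.5],[1.2,-1.2,6],[1.2,-1.2,10]],"turn":[[0,0,-4],[0,0,-4],[0,0,-4],[0,0,-4],[0,0,-4]],"gripper":[1,1,1,1,0.9]}'
python3 - <<'E'
from m import *
s=bot.observe();print(s["position"],s["tool_rot"],np.array([.517,-.1115,.16])-s["position"])
for n in("top","side"):
    f,im=grab(n,n+"3")
    hsv=cv2.cvtColor(im,cv2.COLOR_BGR2HSV)
    for st,c,m in comps(redmask(im),100):
        print(n,st.tolist(),c.round(1))
a=cv2.imread("pics/top3.png")[200:300,390:490];b=cv2.imread("pics/side3.png")[150:250,295:395]
cv2.imwrite("pics/c3.png",np.hstack([cv2.resize(x,(400,400),interpolation=2) for x in(a,b)]))
E
```

```text
clock: 5.5
position: [0.5761, -0.0979, 0.1689]
tool_rot: [-3.141, 0.002, 0.748]
force: [0.4, 0.3, 0.2]
grip_width: 0.0084
finger_force: 0.0
[ 0.57609937 -0.09786714  0.16890274] [-3.14052310e+00  1.59165380e-03  7.47831982e-01] [-0.05909937 -0.01363286 -0.00890274]
top [274, 147, 26, 7, 121] [284.  149.3]
top [274, 308, 54, 85, 2255] [300.4 350.8]
side [324, 178, 43, 25, 375] [342.2 189.7]
side [194, 256, 17, 30, 230] [202.3 270.5]
side [367, 276, 87, 57, 2773] [409.2 306.4]
```

View pics/c3.png

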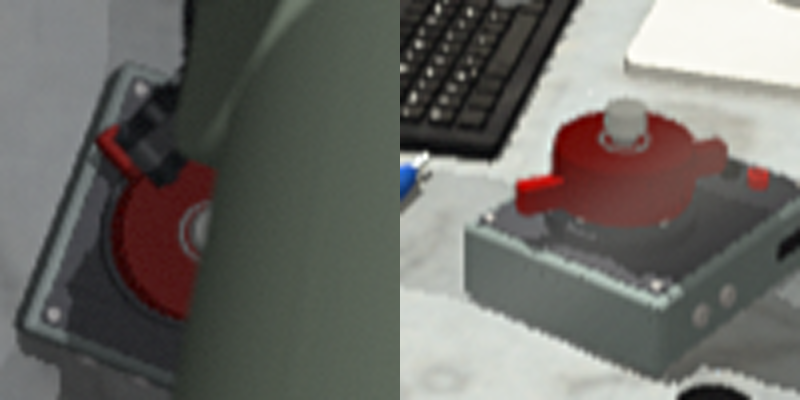

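The crop shows the cap standing free. In the top crop its far ear tip is at (108,150), full image (417,237). In the side crop the ear tips are at (518,193) and (727,150), and the knob is clear.

```bash
python3 -m crank '{"travel":[[-1.5,-0.3,0],[-3,-0.7,0],[-4.5,-1.0,-0.3],[-5.9,-1.35,-0.6],[-5.9,-1.35,-0.9]],"turn":[[0,0,0],[0,0,0],[0,0,0],[0,0,0],[0,0,0]],"gripper":[0.3,0.3,0.3,0.3,0.3]}' 
python3 - <<'E'
from m import *
s=bot.observe();print(s["position"],s["tool_rot"],s["grip_width"])
f,im=grab("top");g,sm=grab("side")
c=np.array([.517,-.1115]);t=onplane(f,417,237.5,.086)[:2];print("top ear",t,np.hypot(*(t-c)),np.degrees(np.arctan2(*(t-c)[::-1])))
l=onplane(g,324.5,198,.077);r=onplane(g,376.7,187.5,.077);print("side",l,r,(l+r)/2,np.linalg.norm(l-r),np.degrees(np.arctan2(*(l-r)[[1,0]])))
print("knob",onplane(g,351.7,177,.118))
E
```

```text
clock: 6.1
position: [0.5164, -0.1118, 0.1593]
tool_rot: [-3.141, 0.0, 0.747]
force: [1.0, 0.3, -0.1]
grip_width: 0.0599
finger_force: 0.0
[ 0.51642377 -0.11176326  0.15933992] [-3.14111168e+00  2.99464924e-04  7.46613470e-01] 0.05987677412454197
top ear [ 0.55261327 -0.07056114] 0.054261357578893235 48.979547449075596
side [ 0.56351606 -0.07481047  0.077     ] [ 0.46996054 -0.15327788  0.077     ] [ 0.5167383  -0.11404417  0.077     ] 0.12210556893806013 39.98741988305217
knob [ 0.5152457  -0.10506923  0.118     ]
```

```bash
python3 -m crank '{"travel":[[0,0,-1.5],[0,0,-3],[0,0,-4.5],[0,0,-5.8],[0,0,-5.8]],"turn":[[0,0,0],[0,0,0],[0,0,0],[0,0,0],[0,0,0]],"gripper":[0.3,0.3,0.3,0.3,0.5]}' 25
python3 -m crank '{"travel":[[0,0,0],[0,0,0],[0,0,0],[0,0,0],[0,0,0]],"turn":[[0,0,0],[0,0,0],[0,0,0],[0,0,0],[0,0,0]],"gripper":[0.8,0.9,1,1,1]}' 25
```

```text
clock: 6.7
position: [0.5173, -0.1109, 0.0999]
tool_rot: [-3.14, 0.001, 0.747]
force: [-0.7, -0.6, -0.3]
grip_width: 0.0466
finger_force: 0.0
clock: 7.2
position: [0.518, -0.1112, 0.1018]
tool_rot: [3.141, -0.001, 0.747]
force: [-0.4, 0.7, 7.1]
grip_width: 0.0206
finger_force: 25.1
```

```bash
python3 -m crank '{"travel":[[0,0,0.5],[0,0,1.2],[0,0,2.2],[0,0,3.4],[0,0,4.6]],"turn":[[0,0,0],[0,0,0],[0,0,0],[0,0,0],[0,0,0]],"gripper":[1,1,1,1,1]}'
python3 -m crank '{"travel":[[0,0,1],[0,0,2],[0,0,3],[0,0,3.5],[0,0,3.5]],"turn":[[0,0,0],[0,0,0],[0,0,0],[0,0,0],[0,0,0]],"gripper":[1,1,1,1,1]}'
python3 - <<'E'
from m import *
s=bot.observe();print(s["position"],s["tool_rot"],s["grip_width"],s["force"])
g,sm=grab("side","side4"); cv2.imwrite("pics/c4.png",cv2.resize(sm[110:230,280:420],None,fx=4,fy=4,interpolation=2))
E
```

```text
clock: 7.7
position: [0.5176, -0.1111, 0.1486]
tool_rot: [3.141, -0.0, 0.747]
force: [-0.4, -0.4, -1.7]
grip_width: 0.0207
finger_force: 24.8
clock: 8.2
position: [0.5178, -0.1111, 0.1829]
tool_rot: [3.141, -0.001, 0.747]
force: [-1.0, 0.2, -1.5]
grip_width: 0.0206
finger_force: 24.8
[ 0.51779896 -0.111093    0.18292507] [ 3.14096976e+00 -7.15850465e-04  7.46893286e-01] 0.020642109361726047 [-0.9638326   0.15234904 -1.45015727]
```

View pics/c4.png

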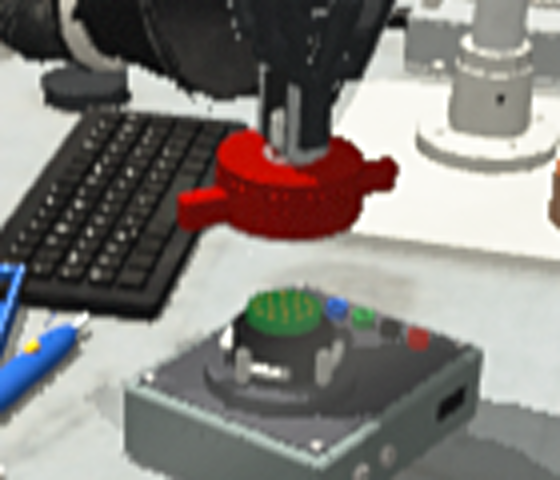

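The picture shows the cap hanging level under the fingers, its ears at (180,215) and (395,175) in the crop, and the bare socket below. Carrying it gently to the dock and turning it +10° on the way.

```bash
python3 -m crank '{"travel":[[0.05,0.5,0],[0.1,1.5,0],[0.2,3,0],[0.3,4.8,0],[0.4,6.6,0]],"turn":[[0,0,0.5],[0,0,1],[0,0,1.5],[0,0,2],[0,0,2.5]],"gripper":[1,1,1,1,1]}'
python3 -m crank '{"travel":[[0.1,1.8,0],[0.2,3.6,0],[0.35,5.4,0],[0.45,7.2,0],[0.55,9,0]],"turn":[[0,0,0.5],[0,0,1],[0,0,1.5],[0,0,2],[0,0,2.5]],"gripper":[1,1,1,1,1]}'
python3 -m crank '{"travel":[[0.1,1.8,0],[0.2,3.6,0],[0.35,5.4,0],[0.45,7.2,0],[0.55,9,0]],"turn":[[0,0,0.5],[0,0,1],[0,0,1.5],[0,0,2],[0,0,2.5]],"gripper":[1,1,1,1,1]}'
python3 -m crank '{"travel":[[0.1,1.7,0],[0.2,3.3,0],[0.3,4.5,0],[0.4,5.3,0],[0.4,5.6,0]],"turn":[[0,0,0.5],[0,0,1],[0,0,1.5],[0,0,2],[0,0,2.5]],"gripper":[1,1,1,1,1]}'
python3 - <<'E'
from m import *
s=bot.observe();print(s["position"],s["tool_rot"],s["grip_width"],s["force"])
g,sm=grab("side","side5");f,im=grab("top","top5")
cs=[(x,c) for x,c,m in comps(redmask(sm))];print([(x.tolist(),c) for x,c in cs]);print([(x.tolist(),c) for x,c,m in comps(redmask(im))])
p=proj(g,[*s["position"][:2],.15]);u,v=map(int,p);print(p,proj(f,[*s["position"][:2],.18]))
a=sm[v-75:v+75,u-100:u+100]; u2,v2=map(int,proj(f,[*s["position"][:2],.18]));b=im[v2-75:v2+75,u2-100:u2+100];print(u-100,v-75,u2-100,v2-75)
cv2.imwrite("pics/c5.png",np.hstack([cv2.resize(x,(400,300),interpolation=2) for x in(a,b)]))
E
```

```text
clock: 8.75
position: [0.5214, -0.0431, 0.1821]
tool_rot: [-3.141, 0.0, 0.792]
force: [-0.2, -0.5, -1.4]
grip_width: 0.0207
finger_force: 24.8
clock: 9.25
position: [0.5267, 0.0471, 0.1821]
tool_rot: [-3.141, 0.0, 0.836]
force: [0.1, -0.1, -1.1]
grip_width: 0.0205
finger_force: 24.8
clock: 9.75
position: [0.5325, 0.1364, 0.1822]
tool_rot: [-3.142, 0.0, 0.878]
force: [0.5, -0.1, -1.7]
grip_width: 0.0209
finger_force: 24.8
clock: 10.25
position: [0.5366, 0.1916, 0.1822]
tool_rot: [-3.142, 0.0, 0.923]
force: [0.6, -0.2, -0.9]
grip_width: 0.0207
finger_force: 24.8
[0.53657424 0.19160139 0.18216412] [-3.14156544e+00  1.28662774e-04  9.22517337e-01] 0.020701221035611624 [ 0.63922452 -0.24292415 -0.86178103]
[([257, 214, 69, 39, 980], array([284.62142857, 232.49387755])), ([367, 276, 87, 57, 2729], array([409.63429828, 306.96848663]))]
[([274, 325, 22, 44, 679], array([284.85125184, 347.60235641]))]
(np.float64(293.13849441726046), np.float64(239.53691299982768)) (np.float64(256.88905221608877), np.float64(243.1927057714075))
193 164 156 168
```

View pics/c5.png

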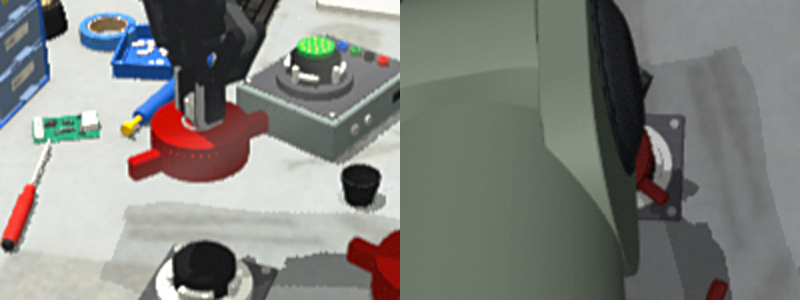

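```bash
python3 - <<'E'
from m import *
sm=cv2.imread("pics/side5.png");im=cv2.imread("pics/top5.png");g=bot.grab_frame("side");f=bot.grab_frame("top")
m=redmask(sm);ys,xs=np.nonzero(m[205:260,250:335]);ys+=205;xs+=250
L=(xs.min()-.0,ys[xs<=xs.min()+4].mean());R=(xs.max()+.5,ys[xs>=xs.max()-4].mean())
for z in(.155,.1585,.162):
    l,r=onplane(g,*L,z),onplane(g,*R,z);print(L,R,z,(l+r)/2,np.linalg.norm(l-r),np.degrees(np.arctan2(*(l-r)[[1,0]])))
mt=redmask(im);ys,xs=np.nonzero(mt[235:280,265:300]);ys+=235;xs+=265;k=(xs+ys).argmax()
i=(xs+ys)>(xs+ys).max()-6;p=xs[i].mean(),ys[i].mean();q=onplane(f,*p,.165);d=q[:2]-[.5366,.1916];print(p,q,np.hypot(*d),np.degrees(np.arctan2(d[1],d[0])))
E
```

```text
(np.float64(257.0), np.float64(246.5744680851064)) (np.float64(325.5), np.float64(220.91666666666666)) 0.155 [0.54054256 0.18238009 0.155     ] 0.12588741386093275 52.66722949111394
(np.float64(257.0), np.float64(246.5744680851064)) (np.float64(325.5), np.float64(220.91666666666666)) 0.1585 [0.5386888  0.18740549 0.1585    ] 0.12481124166068437 52.66722949111392
(np.float64(257.0), np.float64(246.5744680851064)) (np.float64(325.5), np.float64(220.91666666666666)) 0.162 [0.53683504 0.19243089 0.162     ] 0.12373506946043615 52.66722949111389Traceback (most recent call last):
  File "<stdin>", line 7, in <module>
ValueError: attempt to get argmax of an empty sequence
```

```bash
python3 - <<'E'
from m import *
im=cv2.imread("pics/top5.png");f=bot.grab_frame("top")
b,gg,r=[im[240:275,270:295,i].astype(int) for i in range(3)];m=(r>50)&(r>1.8*gg)
ys,xs=np.nonzero(m);ys+=240;xs+=270
P=np.array([onplane(f,u,v,.167)[:2] for u,v in zip(xs,ys)])-[.5366,.1916];d=np.hypot(*P.T);print(len(P),d.max())
for a,b in((.042,.05),(.05,.056),(.056,.07)):
    k=(d>a)&(d<b);q=P[k].mean(0);print(k.sum(),np.degrees(np.arctan2(q[1],q[0])))
E
```

```text
218 0.061055994564894474
34 -128.5734780190455
25 -128.7961556015309
24 -128.81527938146547
```

Heading from the top view is 51.3°, with the ear tip at 61 mm radius as it should be. The gap is at about 50°, so it's well inside the ±7°. Lowering in stages.

```bash
python3 -m crank '{"travel":[[0,0,-1],[0,0,-2.5],[0,-0.05,-4.5],[0,-0.05,-6.5],[0,-0.05,-8.5]],"turn":[[0,0,0],[0,0,-0.5],[0,0,-1],[0,0,-1],[0,0,-1]],"gripper":[1,1,1,1,1]}'
python3 -m crank '{"travel":[[0,0,-0.7],[0,0,-1.2],[0,0,-1.7],[0,0,-2.1],[0,0,-2.3]],"turn":[[0,0,0],[0,0,0],[0,0,0],[0,0,0],[0,0,0]],"gripper":[1,1,1,1,1]}'
python3 - <<'E'
from m import *
g,sm=grab("side","side6");s=bot.observe();print(s["position"],s["force"],s["moment"])
cv2.imwrite("pics/c6.png",cv2.resize(sm[230:350,220:380],None,fx=4,fy=4,interpolation=2))
E
```

```text
clock: 11.0
position: [0.5363, 0.1899, 0.0959]
tool_rot: [-3.142, 0.0, 0.903]
force: [0.3, 0.3, -1.7]
grip_width: 0.0204
finger_force: 24.8
clock: 11.5
position: [0.5366, 0.1905, 0.0743]
tool_rot: [3.141, -0.0, 0.904]
force: [-0.1, 0.0, -0.9]
grip_width: 0.0209
finger_force: 24.8
[0.53651817 0.19046204 0.07415053] [-0.50041895 -0.22251517 -1.43798453] [-0.06326925 -0.01422522 -0.00435394]
```

View pics/c6.png

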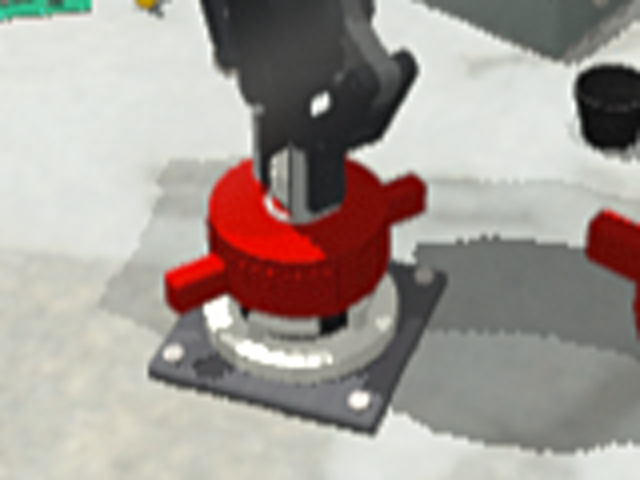

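The cap is centred over the core, level and without contact force; its rim is at about (300,300) in the crop with a gap visible at (335,320). Lowering through the gaps.

```bash
python3 -m crank '{"travel":[[0,0,-0.3],[0,0,-0.6],[0,0,-0.8],[0,0,-1.0],[0,0,-1.1]],"turn":[[0,0,0],[0,0,0],[0,0,0],[0,0,0],[0,0,0]],"gripper":[1,1,1,1,1]}'
python3 -m crank '{"travel":[[0,0,-0.3],[0,0,-0.5],[0,0,-0.7],[0,0,-0.8],[0,0,-0.85]],"turn":[[0,0,0],[0,0,0],[0,0,0],[0,0,0],[0,0,0]],"gripper":[1,1,1,1,1]}'
```

```text
clock: 12.05
position: [0.5365, 0.1904, 0.0631]
tool_rot: [-3.141, 0.0, 0.904]
force: [-0.8, -0.3, -1.5]
grip_width: 0.0208
finger_force: 24.8
clock: 12.55
position: [0.5365, 0.1904, 0.0547]
tool_rot: [-3.142, 0.0, 0.904]
force: [0.1, -0.6, -2.2]
grip_width: 0.021
finger_force: 24.8
```

The rim is below the lips with no resistance, so the lugs are through. Releasing and rising.

```bash
python3 -m crank '{"travel":[[0,0,-0.05],[0,0,-0.05],[0,0,-0.05],[0,0,-0.05],[0,0,-0.05]],"turn":[[0,0,0],[0,0,0],[0,0,0],[0,0,0],[0,0,0]],"gripper":[0.5,0.5,0.5,0.5,0.5]}'
python3 -m crank '{"travel":[[0,0,0.5],[0,0,2],[0,0,4],[0,0,6.5],[0,0,9]],"turn":[[0,0,0],[0,0,0],[0,0,0],[0,0,0],[0,0,0]],"gripper":[0.5,0.5,0.5,0.5,0.6]}'
python3 - <<'E'
from m import *
g,sm=grab("side","side7");f,im=grab("top","top7");s=bot.observe();print(s["position"],s["tool_rot"])
m=redmask(sm)
for st,c,mm in comps(m): print(st.tolist(),c)
a=cv2.resize(sm[250:360,225:372],(400,300),interpolation=2);b=cv2.resize(im[190:310,190:350],(400,300),interpolation=2);cv2.imwrite("pics/c7.png",np.hstack([a,b]))
E
```

```text
clock: 13.05
position: [0.5365, 0.1904, 0.0544]
tool_rot: [3.142, -0.0, 0.904]
force: [0.9, 0.2, 1.0]
grip_width: 0.0425
finger_force: 0.0
clock: 13.55
position: [0.5366, 0.1903, 0.1464]
tool_rot: [3.141, -0.0, 0.904]
force: [1.1, -0.3, -0.2]
grip_width: 0.0342
finger_force: 0.0
[0.53803863 0.19078335 0.14829345] [ 3.13950412 -0.00464449  0.90354139]
[262, 277, 64, 41, 1531] [293.59372959 299.39647289]
[367, 276, 87, 57, 2716] [409.69440353 306.95618557]
```

View pics/c7.png

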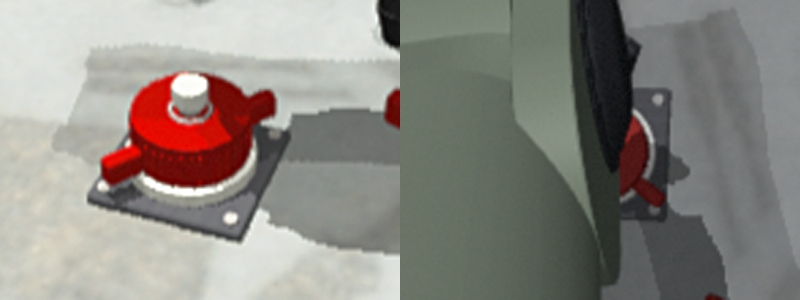

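The picture shows the cap seated home on the dock's flange, ears at about 50° and 230°, level. Now I'll shut the fingers and go to the anticlockwise side of the far ear.

```bash
python3 -m crank '{"travel":[[0.3,1.4,0],[0.6,2.8,0],[0.9,4.2,0],[1.15,5.7,0],[1.15,5.7,0]],"turn":[[0,0,-0.5],[0,0,-1],[0,0,-1.8],[0,0,-1.8],[0,0,-1.8]],"gripper":[1,1,1,1,1]}' 40
python3 -m crank '{"travel":[[0,0,-2],[0,0,-4.5],[0,0,-7],[0,0,-9.5],[0,0,-12.1]],"turn":[[0,0,0],[0,0,0],[0,0,0],[0,0,0],[0,0,0]],"gripper":[1,1,1,1,1]}'
```

```text
clock: 14.15
position: [0.5477, 0.2506, 0.1435]
tool_rot: [-3.141, 0.0, 0.876]
force: [0.2, 0.3, -0.4]
grip_width: -0.0001
finger_force: 0.0
clock: 14.65
position: [0.5478, 0.2474, 0.022]
tool_rot: [-3.142, 0.0, 0.873]
force: [0.0, 1.0, 0.1]
grip_width: 0.0002
finger_force: 0.0
```

```bash
python3 -m crank '{"travel":[[0.2,-0.17,0],[0.4,-0.34,0],[0.6,-0.51,0],[0.75,-0.62,0],[0.84,-0.71,0]],"turn":[[0,0,0],[0,0,0],[0,0,0],[0,0,0],[0,0,0]],"gripper":[1,1,1,1,1]}'
python3 -m crank '{"travel":[[0.26,-0.11,0],[0.51,-0.24,0],[0.76,-0.38,0],[1.0,-0.53,0],[1.22,-0.68,0]],"turn":[[0,0,-3],[0,0,-6],[0,0,-9],[0,0,-12],[0,0,-15]],"gripper":[1,1,1,1,1]}'
python3 -m crank '{"travel":[[0.22,-0.18,0],[0.44,-0.37,0],[0.65,-0.57,0],[0.84,-0.77,0],[1.01,-0.98,0]],"turn":[[0,0,-3],[0,0,-6],[0,0,-9],[0,0,-12],[0,0,-15]],"gripper":[1,1,1,1,1]}'
```

```text
clock: 15.15
position: [0.557, 0.2404, 0.0242]
tool_rot: [3.141, -0.001, 0.872]
force: [-0.4, 0.5, 0.4]
grip_width: 0.0001
finger_force: 0.1
clock: 15.65
position: [0.5689, 0.2337, 0.0238]
tool_rot: [-3.141, -0.001, 0.609]
force: [0.0, 0.5, 0.4]
grip_width: 0.0002
finger_force: 0.2
clock: 16.15
position: [0.579, 0.2239, 0.0238]
tool_rot: [-3.141, -0.001, 0.347]
force: [-0.5, 0.5, -0.3]
grip_width: -0.0001
finger_force: 0.2
```

```bash
python3 -m crank '{"travel":[[0.17,-0.23,0],[0.33,-0.46,0],[0.48,-0.7,0],[0.61,-0.95,0],[0.73,-1.2,0]],"turn":[[0,0,-3],[0,0,-6],[0,0,-9],[0,0,-12],[0,0,-15]],"gripper":[1,1,1,1,1]}'
python3 - <<'E'
from m import *
g,sm=grab("side","side8");f,im=grab("top","top8");print(bot.observe()["force"])
a=cv2.resize(sm[250:360,225:372],(400,300),interpolation=2);b=cv2.resize(im[190:310,190:350],(400,300),interpolation=2);cv2.imwrite("pics/c8.png",np.hstack([a,b]))
E
```

```text
clock: 16.65
position: [0.5862, 0.2119, 0.0238]
tool_rot: [-3.141, -0.001, 0.085]
force: [0.9, 0.7, 0.6]
grip_width: 0.0001
finger_force: 0.2
[-0.20125997 -0.27582643 -0.4440963 ]
```

```bash
python3 -m crank '{"travel":[[0.06,-0.17,0],[0.11,-0.33,0],[0.16,-0.48,0],[0.21,-0.63,0],[0.24,-0.74,0]],"turn":[[0,0,-2],[0,0,-4],[0,0,-5.5],[0,0,-7],[0,0,-8.5]],"gripper":[1,1,1,1,1]}'
```

```text
clock: 17.25
position: [0.5886, 0.2068, 0.0236]
tool_rot: [-3.138, -0.0, -0.062]
force: [1.1, 15.7, 1.4]
grip_width: -0.0002
finger_force: 7.7
```

Hard stop felt at 15.7 N. Backing off, clearing and looking.

```bash
python3 -m crank '{"travel":[[0,0.4,0],[0,1.0,0],[0,1.5,0],[0,1.5,3],[0,1.5,7]],"turn":[[0,0,0],[0,0,0],[0,0,0],[0,0,0],[0,0,0]],"gripper":[1,1,1,1,1]}'
python3 -m crank '{"travel":[[0,3,4],[0,6,7],[0,9,9],[0,12,9],[0,15,9]],"turn":[[0,0,4],[0,0,8],[0,0,12],[0,0,16],[0,0,20]],"gripper":[1,1,1,1,1]}'
python3 -m crank '{"travel":[[-3,4,0],[-6,8,0],[-9,12,0],[-12,15,0],[-15,18,0]],"turn":[[0,0,6],[0,0,12],[0,0,18],[0,0,24],[0,0,30]],"gripper":[1,1,1,1,1]}'
python3 - <<'E'
from m import *
g,sm=grab("side","side9");f,im=grab("top","top9");print(bot.observe()["force"])
a=cv2.resize(sm[250:360,225:372],(400,300),interpolation=2);b=cv2.resize(im[190:310,190:350],(400,300),interpolation=2)
c=cv2.resize(im,(400,300));d=cv2.resize(sm,(400,300));cv2.imwrite("pics/c9.png",np.vstack([np.hstack([a,b]),np.hstack([d,c])]))
for st,c,m in comps(redmask(im),200):
    ys,xs=np.nonzero(m);print(st.tolist(),c,[onplane(f,xs[k].mean(),ys[k].mean(),.038).round(4) for k in(ys<=ys.min()+1,ys>=ys.max()-1)])
E
```

```text
clock: 17.75
position: [0.5873, 0.2191, 0.0926]
tool_rot: [3.14, 0.003, -0.061]
force: [0.1, -0.1, 1.0]
grip_width: 0.0001
finger_force: 0.0
clock: 18.25
position: [0.5883, 0.3709, 0.1841]
tool_rot: [-3.141, -0.001, 0.291]
force: [0.7, 0.3, -0.4]
grip_width: -0.0002
finger_force: 0.0
clock: 18.75
position: [0.4367, 0.5507, 0.1831]
tool_rot: [3.141, 0.0, 0.816]
force: [0.8, -0.8, 0.4]
grip_width: 0.0001
finger_force: 0.0
[ 0.26869372  0.46928862 -0.14252717]
[248, 217, 40, 66, 1238] [267.89418417 249.26252019] [array([0.5946, 0.1888, 0.038 ]), array([0.4782, 0.1917, 0.038 ])]
[274, 308, 54, 85, 2223] [300.39181287 350.82096266] [array([0.4289, 0.1072, 0.038 ]), array([0.2834, 0.1567, 0.038 ])]
```

View pics/c9.png

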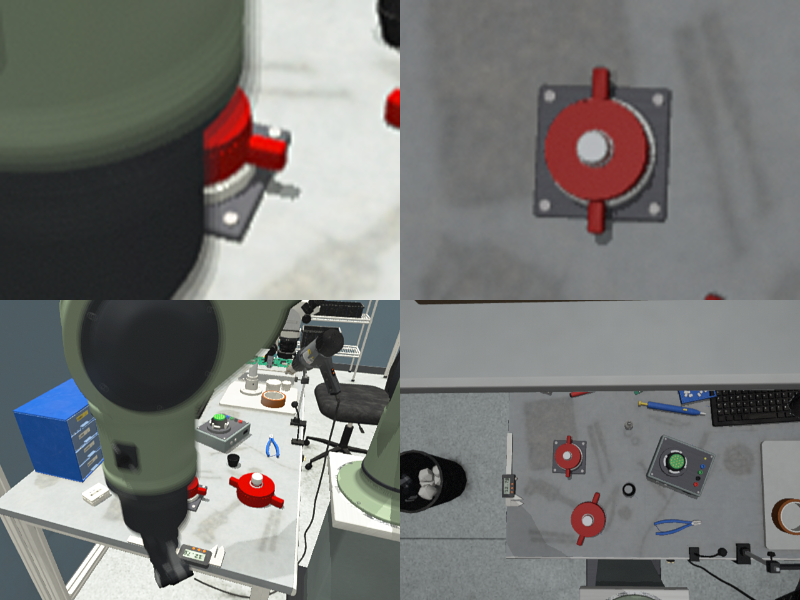

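The cap stands on the dock with its ears at about -1.4°, along the dock's x (yaw about -2°). It is seated level at the stop, the other objects are where they were, and the arm is clear.

```bash
python3 -c "
from workcell import bot
print(bot.job_done())"
```

```text
the job is handed in; nothing more can be done
None
```

The red cap was taken off the socket, set home on the parking dock and turned clockwise to its hard stop (15.7 N felt, ears along the dock's x), and the job was handed in at about 19 s with the robot touching nothing.

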